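# Try the dosing syringes and reject the one that sticks

### The job

One of the three resin dosing syringes in the rack sticks. Push the plunger of every syringe in as far as it goes without forcing it: leave the good ones lying in their places in the rack with the plungers fully home, and lay the one that jams part-way flat in the aluminium reject tray, with its plunger left where it jammed. Do not disturb the jar, bottle and pot.

Things in the scene. Friction and masses are not known exactly. Their poses are not given: they have to be found in the camera images.
- barrel_a (a point): Centre of the barrel of one of three alike loose dosing syringes (0.17 kg) lying in the rack; x runs from plunger to nozzle, z up. Clear barrel 38 mm diameter, x -45 to +45 mm; flat grey finger flange 62 wide, 46 tall, x -53 to -45; nozzle 12 mm diameter to x +63. In the rack the axis is 45 mm above the table and x -28 to +28 is free to pinch across. On a flat floor the axis lies about 21 mm up.
- thumb_a (a point): Centre of the outer face of the round white thumb plate (36 mm diameter, 8 mm thick, on a 14 mm rod) of syringe a's plunger; axes as barrel_a. On the barrel's axis: x -116 mm from the barrel's centre when drawn out, x -66 mm when fully home.
- ram_a (a joint): Plunger of syringe a, in m: 0 drawn out, 0.050 fully home, grows as pushed along the barrel's +x. Starts at 0 to 0.012; slides with about 3 N and stays where left. In one of the three syringes (in any place) it starts to move like the others but jams firmly around half-way, well before 0.040.
- barrel_b (a point): Centre of the barrel of one of three alike loose dosing syringes (0.17 kg) lying in the rack; x runs from plunger to nozzle, z up. Clear barrel 38 mm diameter, x -45 to +45 mm; flat grey finger flange 62 wide, 46 tall, x -53 to -45; nozzle 12 mm diameter to x +63. In the rack the axis is 45 mm above the table and x -28 to +28 is free to pinch across. On a flat floor the axis lies about 21 mm up.
- thumb_b (a point): Centre of the outer face of the round white thumb plate (36 mm diameter, 8 mm thick, on a 14 mm rod) of syringe b's plunger; axes as barrel_b. On the barrel's axis: x -116 mm from the barrel's centre when drawn out, x -66 mm when fully home.
- ram_b (a joint): Plunger of syringe b, in m: 0 drawn out, 0.050 fully home, grows as pushed along the barrel's +x. Starts at 0 to 0.012; slides with about 3 N and stays where left. In one of the three syringes (in any place) it starts to move like the others but jams firmly around half-way, well before 0.040.
- barrel_c (a point): Centre of the barrel of one of three alike loose dosing syringes (0.17 kg) lying in the rack; x runs from plunger to nozzle, z up. Clear barrel 38 mm diameter, x -45 to +45 mm; flat grey finger flange 62 wide, 46 tall, x -53 to -45; nozzle 12 mm diameter to x +63. In the rack the axis is 45 mm above the table and x -28 to +28 is free to pinch across. On a flat floor the axis lies about 21 mm up.
- thumb_c (a point): Centre of the outer face of the round white thumb plate (36 mm diameter, 8 mm thick, on a 14 mm rod) of syringe c's plunger; axes as barrel_c. On the barrel's axis: x -116 mm from the barrel's centre when drawn out, x -66 mm when fully home.
- ram_c (a joint): Plunger of syringe c, in m: 0 drawn out, 0.050 fully home, grows as pushed along the barrel's +x. Starts at 0 to 0.012; slides with about 3 N and stays where left. In one of the three syringes (in any place) it starts to move like the others but jams firmly around half-way, well before 0.040.
- rack: Fixed plywood rack, 130 mm (x) by 270 mm (y), origin under its centre. Two crossbars 12 mm thick at x -37 and +35 mm with notches 42 mm wide at y -85, 0, +85 mm for the barrels; notch floor 26 mm, posts 50 mm above the table. Flanges bear on the -x side of the first crossbar, so a syringe stays when its plunger is pushed to +x (away from the robot).
- tray: Fixed open aluminium reject tray, 260 mm (x) by 160 mm (y) outside, 30 mm high, walls and floor 4 mm thick; origin under its centre, z up. Empty at the start; to the left or right of the rack.
- jar: Bystander: lidded jar, 80 mm in diameter, 75 mm high; origin under its centre, z up; stands beyond, left or right of the rack and tray.
- dropper: Bystander: dropper bottle, 36 mm in diameter, 85 mm high; origin under its centre, z up; stands beyond, left or right of the rack and tray.
- pot: Bystander: small lidded pot, 60 mm in diameter, 65 mm high; origin under its centre, z up; stands beyond, left or right of the rack and tray.
There are look-alikes about, which are no part of the job. What is shaped like the part that bears barrel_c but green or red is not meant. What is shaped like the part that bears barrel_a but pink or yellow is not meant.

How it is judged:
By the outcome, as a careful person would: the job done as asked, in the order asked, and still so for the second after the job is handed in, with the robot touching nothing.
It also fails if it takes over 67 s, if anything falls off the work surface, if the arm or the gripper's body presses on something with over 40 N, if the wrist force passes 120 N, or if a joint passes its speed limit or range.

### The arm

A 6-joint arm with a two-finger parallel gripper is mounted at the origin on the work surface. World frame = base frame: x ahead of the robot, y to its left, z up, the work surface at z = 0. Lengths are in m, angles in rad, forces in N, time in s.
With the tool pointing down it reaches from about 0.325 to 0.85 m from the base axis. Payload 4.4 kg.
Tool frame: the origin (TCP) lies at the very end of the fingers, on their centre line; the grasp point (between the pads) lies env.hold_point_z behind it (env.hold_point_z is the distance from the TCP to the grasp point, in m); z points along the fingers, y is the direction in which the jaws open and shut (so a half turn about z gives the same grasp; the last joint's range is limited). The gripper opens to 94 mm and grips with 3 to 60 N. Pads are 16 mm wide; open, the fingers measure 119 mm over their backs; the gripper's body (75 mm by 177 mm) begins 78 mm behind the grasp point.
Start: joints at [-1.363, 0.207, 1.542, -0, 1.393, -0.15], TCP at [0.202, -0.538, 0.182] pointing down, gripper open.
Joint ranges: [-2.73, 2.73], [-0.86, 2.22], [0.23, 2.46], [-1.11, 4.25], [0.08, 2.63], [-2.82, 2.82]. Speed limits (rad/s): [2.79, 2.79, 3.14, 3.14, 3.14, 3.14].

### API

Orientations are given as a 3x3 rotation matrix whose columns are the frame's x, y, z axes.
In Python, from workcell import env, kin, telemetry, vision gives the robot as it stands. Calls block until the motion is done:
- env.move_pose(position, orientation): joint-space move of the TCP to a pose.
- env.servo_line(position, feed=0.15, frame=None, stop_force=None): straight line of the TCP; frame=None keeps the orientation; feed is the mean speed in m/s. With stop_force (N) it stops when the force on the tool has changed by that much, and returns True; else False.
- env.set_joints(angles): joint-space move.
- env.move_gripper(opening): finger opening in m; the grip force is fixed at half the most; returns when the fingers have stopped.
- env.wait(seconds).
- kin.solve_ik(position, orientation): joint angles nearest the present ones, or None.
- telemetry.read_state(): the state.
- vision.read_camera(name): name is "scene" or "top"; returns the picture (420x560x3 uint8, red, green, blue); there is no depth.
- vision.camera_info(name): a dict with "fx", "fy", "cx", "cy" (pixels), "k1" (the pictures are not rectified: a ray, as slopes to the right and down, at radius r is drawn at 1 + k1 r^2 times it, then the intrinsics apply), "R" (3x3) and "t" (3): a world point X has camera coordinates R X + t. Camera axes: x right, y down, z forward; pixel columns grow to the right and rows downward; lengths in m; the calibration is good to about 2 mm. A picture is of the moment at which its call begins. camera_info takes no time and is no camera call.
A pose or a line that the arm cannot do raises env.Unreachable and nothing moves.
- env.hand_in(): hands the job in, once; it reports no verdict.
The state is a dict: "time": time; "qpos": joint angles; "joint_velocities": joint speeds; "effort": joint torques, N m; "ee_pos": TCP position; "tool_rot": TCP orientation; "ft_force": force on the tool from outside, world axes, zero at the start; "torque": the same for the moment, N m; "finger_gap": finger opening in m.
Only numpy, scipy, OpenCV 4.12 (cv2) and the standard library are available. Lean on these libraries where they do the work, as an engineer would, in place of code of your own. Each camera call takes 0.05 s, during which the arm holds its last target.

## Working session

There is one attempt and no reset: what is moved stays moved. The work goes in short steps, each a Python script; the robot and the scene stay as the last script left them, time stands still between calls to the robot, and variables do not carry over. Pictures are saved under pics/ and viewed, and the job is handed in when it is done.

```bash
mkdir -p pics; ls
python3 - <<'E'
from workcell import env,kin,telemetry,vision
import cv2,numpy as np
print(env.hold_point_z, telemetry.read_state())
for n in("scene","top"):
    im=vision.read_camera(n); cv2.imwrite(f"pics/{n}0.png",im[:,:,::-1]); print(vision.camera_info(n))
E
```

```text
pics
0.0188 {'time': 0.0, 'qpos': array([-1.36251785e+00,  2.07411515e-01,  1.54294868e+00, -2.00135120e-05,
        1.39350478e+00, -1.50520018e-01]), 'joint_velocities': array([ 1.68812841e-03, -3.74985262e-04, -9.41425336e-05,  7.60448546e-04,
        7.74869152e-04,  5.64473549e-05]), 'effort': array([ 1.53212230e-03, -3.70871472e+01, -2.81419981e+01,  6.98613748e-02,
        3.61037767e-02, -1.67309786e-04]), 'ee_pos': array([ 0.20170159, -0.53753699,  0.18039821]), 'tool_rot': array([[ 9.36318239e-01,  3.51152270e-01, -4.89135261e-04],
       [ 3.51152464e-01, -9.36315664e-01,  2.21913897e-03],
       [ 3.21270679e-04, -2.24958134e-03, -9.99997418e-01]]), 'ft_force': array([0.50029653, 0.15068648, 0.50091646]), 'torque': array([-0.01027531, -0.02262319, -0.04398775]), 'finger_gap': 0.09379495910251576}
{'fx': 385.73672240294184, 'fy': 385.73672240294184, 'cx': 282.2497839895895, 'cy': 207.65017307181708, 'k1': 0.03567666068996654, 'R': array([[ 0.73503572,  0.67792437,  0.01187582],
       [ 0.36807607, -0.38425233, -0.84668185],
       [-0.56942295,  0.62671261, -0.53196693]]), 't': array([-0.4358141 , -0.15784134,  1.41919837])}
{'fx': 415.0829284554967, 'fy': 415.0829284554967, 'cx': 275.5767901995894, 'cy': 203.4746771938905, 'k1': -0.08527330493443502, 'R': array([[-0.00923019, -0.99995374, -0.00270437],
       [-0.99532126,  0.00944749, -0.09615791],
       [ 0.09617901,  0.00180416, -0.99536242]]), 't': array([0.01557685, 0.61419191, 1.38029396])}
```

View pics/scene0.png

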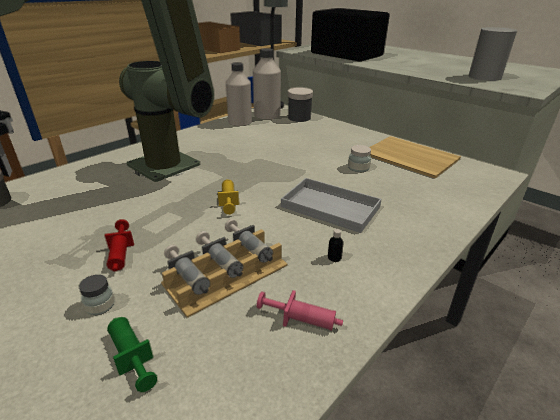

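View pics/top0.png

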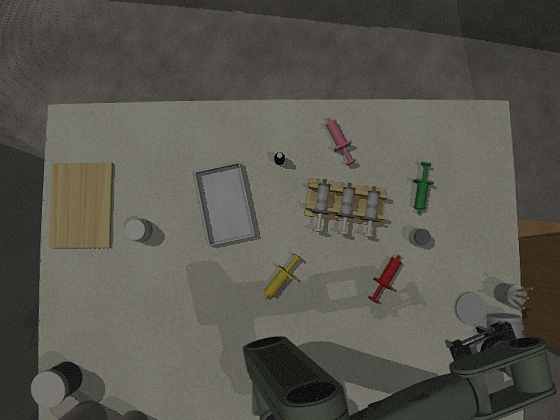

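The top picture shows the rack at about (346,203) with three grey syringes at columns 322, 347 and 372, nozzles up and away from the robot. The tray is at (227,205), the dropper at (280,158), and lidded pots at (137,228) and (420,238). The coloured look-alikes lie loose around them. I'll zoom in next.

Run:
```python
import cv2
a=cv2.imread("pics/top0.png")[165:250,290:400]; cv2.imwrite("pics/topc.png",cv2.convertScaleAbs(cv2.resize(a,None,fx=7,fy=7,interpolation=cv2.INTER_CUBIC),alpha=1.5))
a=cv2.imread("pics/scene0.png")[215:315,150:300]; cv2.imwrite("pics/scenec.png",cv2.convertScaleAbs(cv2.resize(a,None,fx=5,fy=5,interpolation=cv2.INTER_CUBIC),alpha=1.5))
```

```text
(no output)
```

View pics/topc.png

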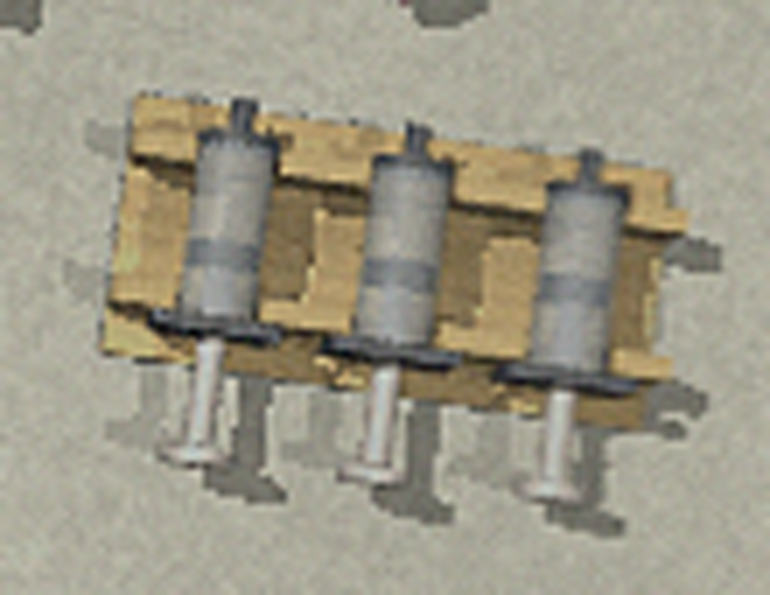

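View pics/scenec.png

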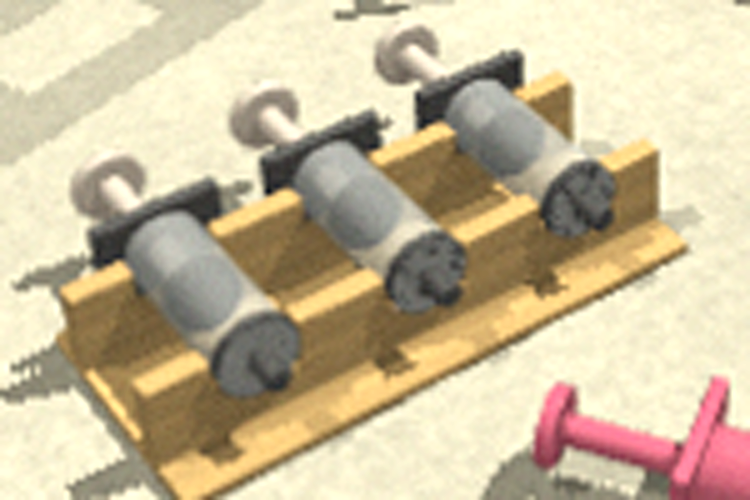

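```bash
cat > h.py <<'E'
import numpy as np,cv2
from workcell import env,kin,telemetry,vision
def ray(n,uv):
    c=vision.camera_info(n); K=np.array([[c['fx'],0,c['cx']],[0,c['fy'],c['cy']],[0,0,1.]])
    p=cv2.undistortPoints(np.array([[uv]],float),K,np.array([c['k1'],0,0,0,0.]))[0,0]
    R=np.array(c['R']); return -R.T@c['t'], R.T@np.array([p[0],p[1],1])
def onz(n,uv,z):
    o,d=ray(n,uv); return o+d*(z-o[2])/d[2]
def proj(n,X):
    c=vision.camera_info(n); K=np.array([[c['fx'],0,c['cx']],[0,c['fy'],c['cy']],[0,0,1.]])
    return cv2.projectPoints(np.array([X],float),cv2.Rodrigues(np.array(c['R']))[0],np.array(c['t']),K,np.array([c['k1'],0,0,0,0.]))[0][0,0]
E
python3 - <<'E'
from h import *
f=lambda x,y:(290+(x+.5)/7-.5,165+(y+.5)/7-.5)
P={}
for k,v in dict(L=((245,100),(216,326),(192,460)),M=((419,125),(393,352),(370,477)),R=((591,150),(569,380),(549,497))).items():
    t,fl,th=[onz("top",f(*p),.045)[:2] for p in v]
    d=t-fl; print(k,t.round(4),fl.round(4),th.round(4),"len tip-flange(~.112)",np.linalg.norm(d).round(4),"tip-thumb",np.linalg.norm(t-th).round(4),"yaw",np.arctan2(d[1],d[0]).round(3),np.arctan2(*(t-th)[::-1]).round(3))
    P[k]=fl
print("spacing",np.linalg.norm(P['L']-P['M']),np.linalg.norm(P['R']-P['M']), 'row yaw', np.arctan2(*(P['L']-P['R'])[::-1])-np.pi/2)
# rack mask and tray mask
im=cv2.imread("pics/top0.png"); hsv=cv2.cvtColor(im,cv2.COLOR_BGR2HSV)
m=cv2.inRange(hsv,(10,80,40),(30,255,255)); m[:165]=0;m[245:]=0;m[:,:295]=0;m[:,395:]=0
cv2.imwrite("pics/rackmask.png",m); r=cv2.minAreaRect(cv2.findNonZero(m)); print(r,[onz("top",p,.01)[:2].round(3) for p in cv2.boxPoints(r)])
a=im[150:255,185:270]; cv2.imwrite("pics/trayc.png",cv2.convertScaleAbs(cv2.resize(a,None,fx=5,fy=5,interpolation=cv2.INTER_CUBIC),alpha=1.5))
E
```

```text
L [ 0.6949 -0.1567] [ 0.5855 -0.1405] [ 0.5215 -0.1278] len tip-flange(~.112) 0.1106 tip-thumb 0.1758 yaw -0.147 -0.165
M [ 0.682  -0.2408] [ 0.5722 -0.2253] [ 0.5125 -0.2128] len tip-flange(~.112) 0.1109 tip-thumb 0.1718 yaw -0.14 -0.163
R [ 0.6691 -0.3242] [ 0.5578 -0.3099] [ 0.5019 -0.2987] len tip-flange(~.112) 0.1122 tip-thumb 0.1692 yaw -0.127 -0.151
spacing 0.08588849375285336 0.08583101663934267 row yaw -0.16200208026235763
((346.4541015625, 202.24331665039062), (80.83247375488281, 37.2105598449707), 8.29714584350586) [array([ 0.576, -0.087]), array([ 0.704, -0.107]), array([ 0.661, -0.385]), array([ 0.533, -0.362])]
```

View pics/trayc.png

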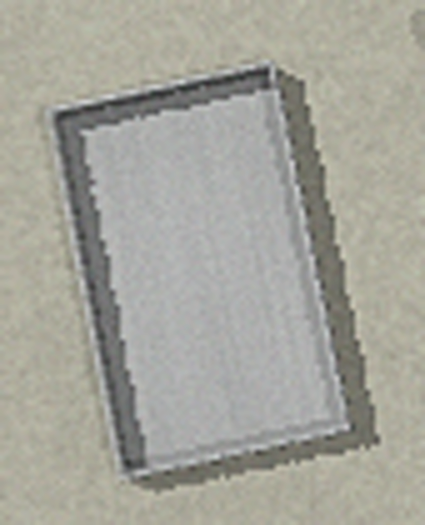

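Run:
```python
from h import *
f=lambda x,y:(290+(x+.5)/7-.5,165+(y+.5)/7-.5)
g=lambda x,y:(150+(x+.5)/5-.5,215+(y+.5)/5-.5)
for k,a,b in (("L",(245,101),(603,217)),("M",(419,126),(450,293)),("R",(591,151),(277,372))):
    o1,d1=ray("top",f(*a));o2,d2=ray("scene",g(*b))
    s=np.linalg.lstsq(np.c_[d1,-d2],o2-o1,rcond=None)[0]
    p,q=o1+s[0]*d1,o2+s[1]*d2; print(k,p.round(4),q.round(4))
c=[onz("top",(185+(x+.5)/5-.5,150+(y+.5)/5-.5),.03)[:2] for x,y in((47,110),(272,66),(350,430),(125,477))]
c=np.array(c);print(c.round(3),c.mean(0),[np.linalg.norm(c[i]-c[i-1]).round(3) for i in range(4)],np.arctan2(*(c[0]+c[1]-c[2]-c[3])[::-1]))
Y=-.16; x=np.array([np.cos(Y),np.sin(Y)]); y=np.array([-x[1],x[0]])
S=dict(L=((245,100),(216,326),(192,460)),M=((419,125),(393,352),(370,477)),R=((591,150),(569,380),(549,497)))
for k,v in S.items():
    q=[onz("top",f(*p),.045)[:2] for p in v]
    print(k,[(p@x).round(4) for p in q],[(p@y).round(4) for p in q])
```

```text
L [ 0.6941 -0.1564  0.0474] [ 0.6962 -0.1543  0.0474]
M [ 0.6812 -0.2404  0.0472] [ 0.6832 -0.2381  0.0471]
R [ 0.668  -0.3231  0.0494] [ 0.669  -0.322   0.0493]
[[0.727 0.289]
 [0.756 0.134]
 [0.506 0.082]
 [0.476 0.234]] [0.61610926 0.18465668] [np.float64(0.257), np.float64(0.158), np.float64(0.255), np.float64(0.155)] 0.21206235942268203
L [np.float64(0.711), np.float64(0.6004), np.float64(0.5352)] [np.float64(-0.044), np.float64(-0.0454), np.float64(-0.0431)]
M [np.float64(0.7117), np.float64(0.6008), np.float64(0.5398)] [np.float64(-0.1291), np.float64(-0.1313), np.float64(-0.1285)]
R [np.float64(0.7122), np.float64(0.6001), np.float64(0.5431)] [np.float64(-0.2134), np.float64(-0.2171), np.float64(-0.2149)]
```

```bash
cat >> h.py <<'E'
Y=-.16
ex=np.array([np.cos(Y),np.sin(Y),0]); ey=np.array([-ex[1],ex[0],0]); ez=np.array([0,0,1.])
RT=np.c_[ex,-ey,-ez]
LAT=dict(L=-.0440,M=-.1298,R=-.2152)
def W(a,l,z): return a*ex+l*ey+z*ez
def push(k):
    l=LAT[k]
    env.move_pose(W(.503,l,.14),RT)
    env.servo_line(W(.503,l,.036),feed=.12)
    s=env.servo_line(W(.5785,l,.036),feed=.03,stop_force=8)
    st=telemetry.read_state(); a=st['ee_pos']@ex
    print(k,"stopped",s,"along",a.round(4),"ram est",(a+.008-.533).round(4),st['ft_force'].round(2),st['time'])
    env.servo_line(W(a-.02,l,.036),feed=.08)
    env.servo_line(W(a-.02,l,.14),feed=.2)
E
python3 - <<'E'
from h import *
env.move_gripper(0)
push('R')
cv2.imwrite("pics/t1.png",vision.read_camera("top")[:,:,::-1])
E
```

```text
R stopped False along 0.5772 ram est 0.0522 [-5.12  1.68  2.49] 6.55
```

Run:
```python
from h import *
push('M');push('L')
env.move_pose(W(.40,-.10,.25),RT)
for n,(x,y,w,h) in (("top",(290,165,110,85)),("scene",(150,215,150,100))):
    a=vision.read_camera(n)[:,:,::-1]; cv2.imwrite(f"pics/{n}2.png",a); a=a[y:y+h,x:x+w]
    s=7 if n=="top" else 5
    cv2.imwrite(f"pics/{n}2c.png",cv2.convertScaleAbs(cv2.resize(a,None,fx=s,fy=s,interpolation=cv2.INTER_CUBIC),alpha=1.5))
```

```text
M stopped True along 0.5759 ram est 0.0509 [ 0.28 -0.62  0.22] 11.6333
L stopped True along 0.5536 ram est 0.0286 [ 0.61  0.24 -0.66] 15.8
```

View pics/top2c.png

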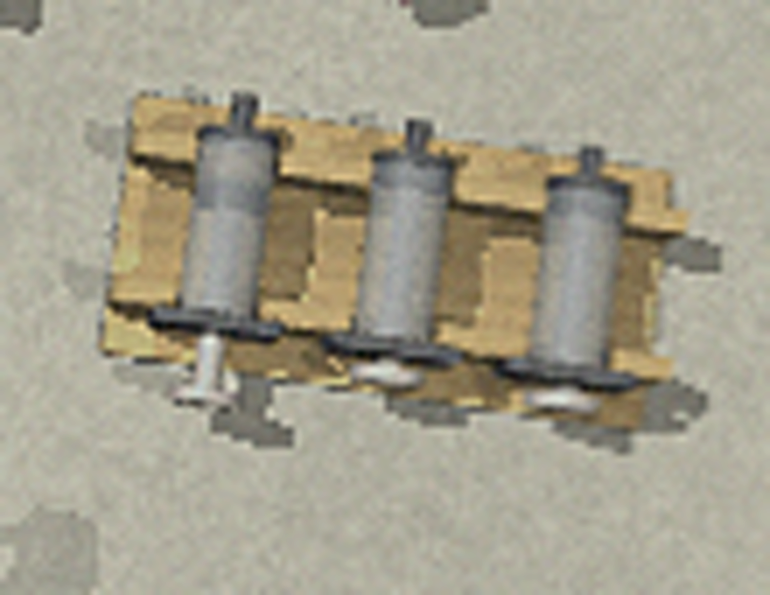

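View pics/scene2c.png

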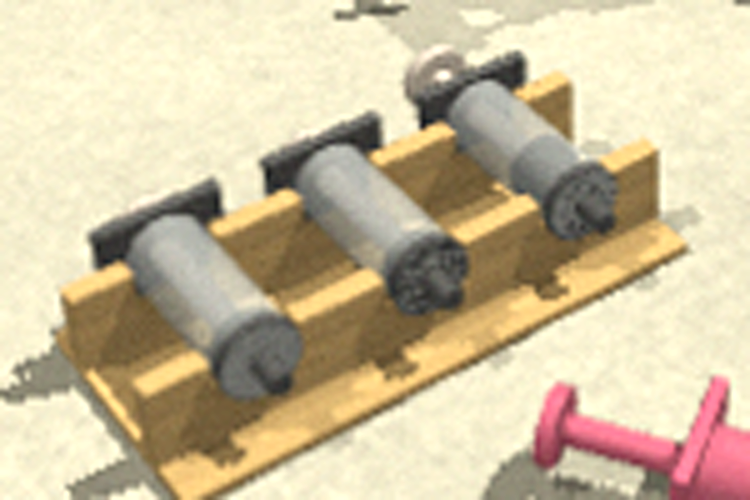

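The left syringe jammed at about 0.0285 (thumb plate at crop (205,398)). The middle one is home with a firm stop. The right one looks the same, but its push ended without triggering the stop, so I'll push it again with more travel. Then I'll grasp the left one.

Run:
```python
from h import *
l=LAT['R']
env.move_pose(W(.545,l,.14),RT)
env.servo_line(W(.545,l,.036),feed=.12)
s=env.servo_line(W(.588,l,.036),feed=.02,stop_force=8)
a=telemetry.read_state()['ee_pos']@ex; print(s,a)
env.servo_line(W(a-.02,l,.036),feed=.08)
env.servo_line(W(a-.02,l,.16),feed=.2)
# grasp L
l=LAT['L']
env.move_pose(W(.646,l,.16),RT)
env.move_gripper(.065)
env.servo_line(W(.646,l,.030),feed=.1,stop_force=10)
env.move_gripper(0)
st=telemetry.read_state(); print(st['finger_gap'],st['ee_pos'],st['ft_force'])
env.servo_line(W(.646,l,.17),feed=.12)
st=telemetry.read_state(); print(st['finger_gap'],st['ft_force'],st['time'])
for n in("top","scene"): cv2.imwrite(f"pics/{n}3.png",vision.read_camera(n)[:,:,::-1])
```

```text
True 0.5766149779923622
0.030458766198818165 [ 0.63093002 -0.14575234  0.03024356] [0.17140931 2.42062257 2.04591804]
0.031110836262535253 [ 0.03275601 -1.080944   -1.7590335 ] 27.575
```

View pics/scene3.png

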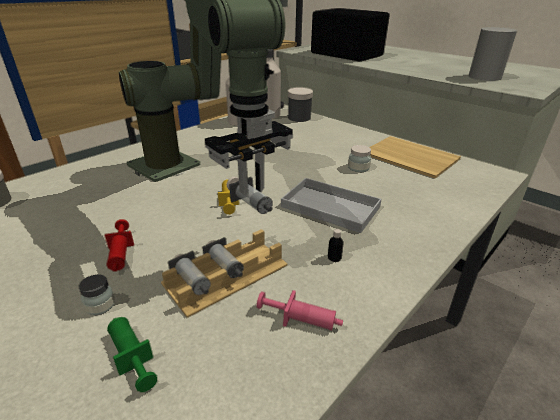

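Run:
```python
import cv2
a=cv2.imread("pics/scene3.png")[110:230,190:310]; b=cv2.imread("pics/top3.png")[150:270,250:370]
a,b=[cv2.convertScaleAbs(cv2.resize(i,(400,400),interpolation=cv2.INTER_CUBIC),alpha=1.6) for i in(a,b)]
cv2.imwrite("pics/z3.png",cv2.hconcat([a,b]))
```

```text
(no output)
```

View pics/z3.png

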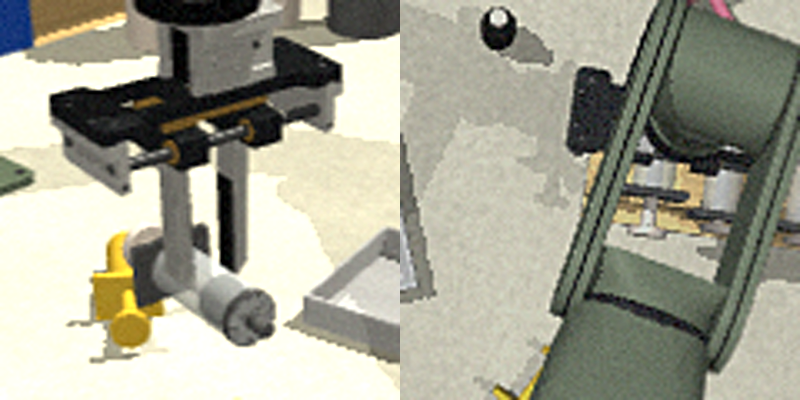

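Run:
```python
from h import *
def pl(x,y,l):
    o,d=ray("scene",(190+(x+.5)*.3-.5,110+(y+.5)*.3-.5)); p=o+d*((l-o@ey)/(d@ey)); return (p@ex).round(4),p[2].round(4)
for l in (-.044,-.04):
  for n,q in dict(tip=(271,331),face=(250,316),thumb=(146,245)).items(): print(l,n,pl(*q,l))
print(telemetry.read_state()['ee_pos']@np.c_[ex,ey,ez])
```

```text
-0.044 tip (np.float64(0.7191), np.float64(0.1876))
-0.044 face (np.float64(0.6963), np.float64(0.1876))
-0.044 thumb (np.float64(0.5697), np.float64(0.1849))
-0.04 tip (np.float64(0.7137), np.float64(0.1834))
-0.04 face (np.float64(0.6907), np.float64(0.1834))
-0.04 thumb (np.float64(0.5628), np.float64(0.1806))
[ 0.64522325 -0.04385239  0.16864252]
```

Run:
```python
from h import *
y=.212; tx=np.array([np.cos(y),np.sin(y),0]); ty=np.array([-tx[1],tx[0],0]); R2=np.c_[tx,-ty,-ez]
c=np.array([.616,.1847,0])+.008*tx
env.move_pose(c+.17*ez,R2)
env.servo_line(c+.05*ez,feed=.12)
s=env.servo_line(c+.0115*ez,feed=.03,stop_force=5)
st=telemetry.read_state(); print(s,st['ee_pos'],st['finger_gap'],st['ft_force'])
env.move_gripper(.062)
env.servo_line(c+.2*ez,feed=.15)
env.move_pose(np.array([.36,.0,.28]),np.diag([1.,-1,-1]))
env.wait(.3)
print(telemetry.read_state()['time'])
for n in("top","scene"): cv2.imwrite(f"pics/{n}4.png",vision.read_camera(n)[:,:,::-1])
a=cv2.imread("pics/top4.png")[150:255,185:400]; cv2.imwrite("pics/z4.png",cv2.convertScaleAbs(cv2.resize(a,None,fx=3.7,fy=3.7,interpolation=cv2.INTER_CUBIC),alpha=1.5))
```

```text
False [0.62442014 0.18654662 0.01209727] 0.031001078183511166 [1.67245804 0.12315436 0.09401423]
35.15
```

View pics/z4.png

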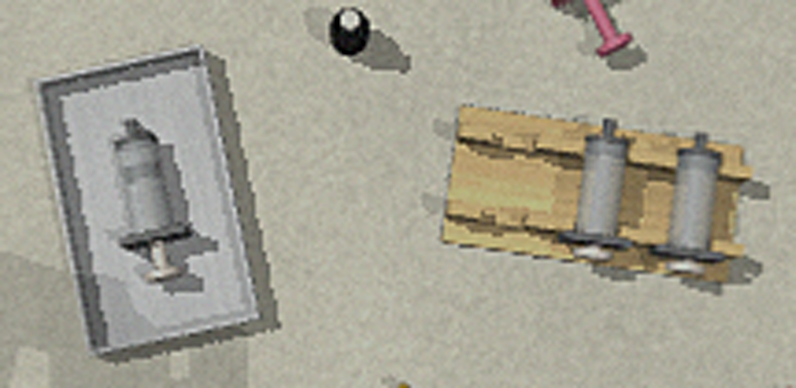

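View pics/scene4.png

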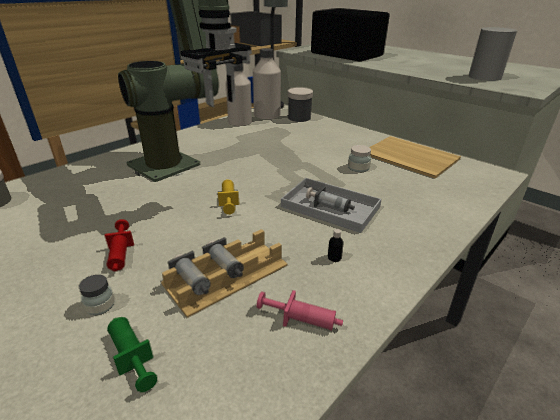

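The reject syringe lies flat inside the tray, well clear of the walls (crop (145,195)). The other two sit in the rack with their thumb plates up against the flanges. I'll check the plunger positions before handing in.

Run:
```python
from h import *
f=lambda x,y:(185+(x+.5)/3.7-.5,150+(y+.5)/3.7-.5)
for n,t,h,z in(("tray",(130,120),(165,279),.025),("M",(609,120),(593,256),.045),("R",(701,134),(684,270),.045)):
    d=np.linalg.norm(onz("top",f(*t),z)-onz("top",f(*h),z)); print(n,d.round(4),"ram",(.179-d).round(4))
env.hand_in()
```

```text
tray 0.1513 ram 0.0277
M 0.1256 ram 0.0534
R 0.1259 ram 0.0531
the job is handed in; nothing more can be done
```

The job is done and handed in. The two good syringes are in the rack with their plungers fully home, and the sticking one lies flat in the reject tray.

- **Good syringes:** I pushed each plunger with the closed fingers, stopping on an 8 N force change. The middle and right ones came to a firm stop at about 0.050–0.051. The right one's first push ended without triggering the stop, so I pushed it again; it stopped firmly at the same place as the middle one.
- **Sticking syringe:** The left one jammed at about 0.0285. I gripped it by the barrel and laid it down in the tray.

**Last checks:**
- **Plungers:** The final top picture gives about 0.028 for the tray syringe, so its plunger stayed where it jammed. It gives about 0.053 for both good ones. That is 3 mm over the possible 0.050, which I put down to picking pixels by eye.
- **Bystanders:** In the final scene picture, the jar, bottle, pot and look-alikes stand as they did at the start. I judged this by eye and did not measure it.
- **Finger gap:** While holding the syringe the gripper read 31 mm, although the barrel is 38 mm across. The scene picture showed it held level at the expected height, so I carried on.
- **Time:** The robot clock stood at about 35 s of the 67 s allowed.

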